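# Set the chocolate melter's dial and start it

## Robot

A 6-joint arm with a two-finger parallel gripper is mounted at the origin on a cart in front of the work surface, level with it; the furniture and walls round the work are solid. World frame = base frame: x ahead of the robot, y to its left, z up, the work surface at z = 0. Lengths are in mm, angles in degrees, forces in N, time in s.
With the tool pointing down it reaches from about 350 to 850 mm from the base axis. Payload 8.1 kg.
Tool frame: the origin (TCP) lies midway between the tips of the shut fingers; the grasp point (between the pads) lies 19 mm behind it; z points along the fingers, y is the line along which they close (so a half turn about z gives the same grasp; the last joint's range is limited). The gripper opens to 85 mm and grips with 20 to 120 N. Pads are 22 mm wide; open, the fingers measure 114 mm over their backs; the gripper's body (76 mm by 85 mm) begins 54 mm behind the grasp point. The pads swing forward as they close: fully open they stand 13 mm farther back than shut.
Start: joints at [-68.491, 7.471, 85.268, -0, 87.261, -4.893], TCP at [266.818, -537.413, 207.192] pointing down, gripper open.
Joint ranges: [-169.43, 169.43], [-51.17, 129.36], [1.28, 143.12], [-76.62, 256.62], [0, 156.53], [-152.29, 152.29]. Speed limits (degrees/s): [136.94, 136.94, 159.86, 180, 180, 180].

## Interface

Orientations are given as [roll, pitch, yaw] about the fixed x, y, z axes, in that order (R = Rz(yaw) Ry(pitch) Rx(roll)).
In Python, from bench import r gives the robot as it stands. The module is installed in compiled form; this text tells all that it offers.
- The arm moves only by the tool jog_arm, never from a script. Its argument "rows" is a list of rows, each a list of 2 entries, a list of its own where there are three numbers: the shift along the tool's x, y, z in mm, then the turn, a rotation vector about the tool's x, y, z in rad. A call has 1 to 10 rows; each row is the pose to reach, as a shift and turn from the pose commanded when the call began, along the tool's axes at that moment; what a row does not reach only later rows make up. A row lasts 1/10 s, in which the tool goes at most 50 mm and 8.59 degrees, less where a joint would pass 70% of its speed; a pose out of reach is approached as far as the arm can. A call with a gripper value outside its range is refused whole. "grip" is the finger opening in mm, from 0 to 85.4, set as the call begins (left out, the last holds). The fingers move at their own pace and stop on an object; "force" is the grip in N (left out, the last holds). Time passes only in rows, so rows that repeat a pose let the fingers close. It gives the time, the measured TCP pose, the force, the opening and the grip force at its end, in the units of the state.
- r.sense(): the state, without advancing time (a new reading comes with each control period).
- r.snapshot(name): name is "side" or "top"; returns (picture, depth): 420x560x3 uint8, blue, green, red; 420x560 float32, mm along the optical axis (not along the pixel's ray), 0 where there is no reading.
- r.camera_params(name): a dict with "fx", "fy", "cx", "cy" (pixels), "dist_coeffs" ([k1, k2, p1, p2, k3] as OpenCV has them; the pictures are not rectified), "pose" (4x4, takes a point from camera to world coordinates). Camera axes: x right, y down, z forward; pixel columns grow to the right and rows downward; lengths in mm; the calibration is good to about 2 mm. A picture is of the moment at which its call begins. camera_params takes no time and is no camera call.
- r.hand_in(): hands the job in; it is judged then, once.
The state is a dict: "time": time; "joint_pos": joint angles; "qd": joint speeds; "joint_efforts": joint torques, N m; "tool_pos": TCP position; "tcp_rot": TCP orientation; "ft_force": force on the tool from outside, world axes, zero at the start; "wrist_torque": the same for the moment, N m; "finger_gap": finger opening in mm; "grip_force": force on a finger pad.
Only numpy, scipy, OpenCV 4.12 (cv2) and the standard library are available. Lean on these libraries where they do the work, as an engineer would, in place of code of your own. Each camera call takes 0.05 s, during which the arm holds its last target. There are 200 camera calls.

## Task

Start the chocolate melter: with a fingertip resting on the knurled dial of its controller, turn the dial clockwise, click by click, until it clicks in with its pointer at the long mark, and then press the start button down fully and let it come up again. Nothing is to be gripped or lifted: do not shove the controller about, and leave the nozzles and the other things round it where they stand.

Things in the scene. Friction and masses are not known exactly. Their poses are not given: they have to be found in the camera images.
- controller: controller of the chocolate melter: grey box 210 mm long (its x), 130 mm wide (its y), flat deck 50 mm above the table; weighs about 1.8 kg and stands loose on rubber feet. Origin: centre of its underside. Its -x end, with the button, faces the robot (within 0.35 rad); +y is its left, z up. A trolley of rolls, 0.35 m high, stands right of the table (y < -0.48).
- dial (a joint): angle of the dial (rad), growing clockwise seen from above. Seven click positions 0.5236 apart, 0 to 3.1416, each with a mark on the deck round its far half: at 0 the pointer shows to the controller's +y, at 1.5708 to +x, at 3.1416 to -y. The long mark is at 2.0944; the start is one to three clicks short of it. A click takes up to 0.07 N m, then the dial snaps on into the next position.
- dial_top (a point): centre of the dial's flat top, on its upright axis, 78 mm above the table, 35 mm along +x from the controller's origin. The dial is a black disc 92 mm across, too wide to pinch, its knurled rim 52 to 78 mm above the table. A fingertip pressing on the top near the rim with 7 to 15 N turns it by friction.
- dial_pointer (a point): outer end of the white pointer line that is let into the dial's top face (flush), 43 mm from the axis.
- long_mark (a point): middle of the long white mark on the deck, 61 mm from the dial's axis, 30 degrees clockwise of the controller's +x direction; 15 mm long and 5 mm wide, the other six marks are 6 mm long and 2 mm wide.
- start_top (a point): centre of the top of the round steel start button, 28 mm across, 62 mm above the table when released, on the deck between the dial and the controller's near end, 107 mm along -x from the dial's axis. z points up.
- start (a joint): travel of the start button (m): 0 released, 0.006 fully down; it springs back; fully down takes about 4 N. It has worked once it has gone down more than 0.004.
- nozzle_small: small steel piping nozzle, a cone 29 mm across and 42 mm high, standing in front of the controller. Origin: centre of its underside.
- nozzle_large: larger steel piping nozzle, a cone 35 mm across and 50 mm high, standing behind the controller. Origin: centre of its underside.
- small_roll: small baked pastry roll, 61 mm across, 71 mm high, standing upright behind the controller. Origin: centre of its underside.

How it is judged:
By the outcome, as a careful person would: the job done as asked, in the order asked, and still so for the second after the job is handed in, with the robot touching nothing.
It also fails if it takes over 64 s, if anything falls off the work surface, if the arm or the gripper's body presses on something with over 40 N, if the wrist force passes 120 N, or if a joint passes its speed limit or range.

## Working session

There is one attempt and no reset: what is moved stays moved. The work goes in short steps, Python scripts to look and compute and a tool call to move; the robot and the scene stay as the last step left them, time stands still between calls to the robot, and variables do not carry over. Pictures are saved under pics/ and viewed, at most 10 in all, crops included, and the job is handed in when it is done.

Besides the shell and the picture viewer there is one more tool, called after "Emit:" as name(argument=value, ...), one argument or row to a line, values as JSON. jog_arm: Moves the arm, as the interface text tells. Its arguments: {"type":"object","properties":{"rows":{"type":"array"},"grip":{"type":"number"},"force":{"type":"number"}},"required":["rows"]}

```bash
mkdir -p pics
python3 - <<'E'
from bench import r
import cv2,numpy as np
for n in("top","side"):
    p,d=r.snapshot(n); cv2.imwrite(f"pics/{n}0.png",p); np.save(f"pics/{n}0.npy",d)
    c=r.camera_params(n); print(n,c["fx"],c["dist_coeffs"],np.round(c["pose"],3).tolist())
s=r.sense();print(s["tool_pos"],s["tcp_rot"],s["time"],s["ft_force"])
E
```

```text
top 451.2357883535914 [-0.09858229  0.          0.          0.          0.        ] [[-0.01, -0.987, 0.158, 429.949], [-1.0, 0.009, -0.003, -306.179], [0.002, -0.158, -0.987, 929.227], [0.0, 0.0, 0.0, 1.0]]
side 432.75940414918597 [0.01455013 0.         0.         0.         0.        ] [[-0.998, -0.061, 0.019, 530.067], [-0.062, 0.859, -0.508, 134.849], [0.015, -0.509, -0.861, 823.618], [0.0, 0.0, 0.0, 1.0]]
[ 266.61496068 -536.91152798  206.22367983] [-1.79904103e+02 -8.32758252e-03  2.64009570e+01] 0.1 [-1.04698014  0.8987383  -0.01756169]
```

View pics/top0.png

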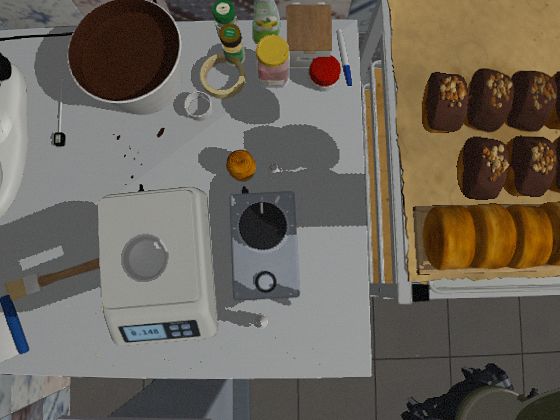

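View pics/side0.png

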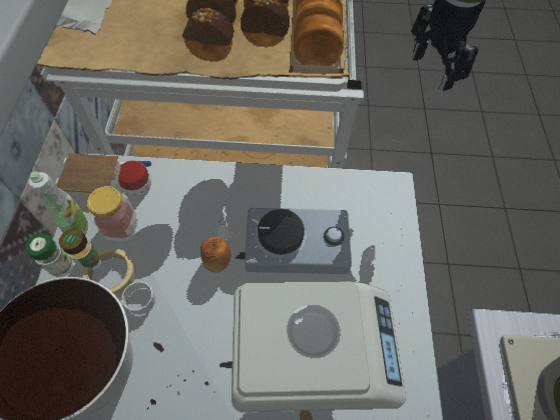

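The top view shows the controller at about (265,245), with the dial at (263,227), the button at (265,281), and the pointer close to +x. The side view has the dial at (281,231) and the button at (334,236). I'll enlarge it.

```bash
cat > h.py <<'E'
from bench import r
import cv2,numpy as np
def px2w(n,uv,z):
    c=r.camera_params(n);K=np.array([[c["fx"],0,c["cx"]],[0,c["fy"],c["cy"]],[0,0,1]])
    q=cv2.undistortPoints(np.array([[uv]],float),K,np.array(c["dist_coeffs"]))[0,0]
    P=np.array(c["pose"]);d=P[:3,:3]@[q[0],q[1],1];o=P[:3,3]
    return o+d*(z-o[2])/d[2]
def crop(n,name,x0,y0,w,h,k):
    p,d=r.snapshot(n);cv2.imwrite(name,cv2.resize(p[y0:y0+h,x0:x0+w],None,fx=k,fy=k,interpolation=cv2.INTER_CUBIC))
E
python3 - <<'E'
from h import *
a=cv2.imread("pics/top0.png")[180:330,215:315]; b=cv2.imread("pics/side0.png")[195:285,230:365]
a=cv2.resize(a,None,fx=4,fy=4,interpolation=2);b=cv2.resize(b,None,fx=3,fy=3,interpolation=2)
o=np.zeros((600,800,3),np.uint8);o[:600,:400]=a;o[:270,400:800]=b[:,:400];cv2.imwrite("pics/z0.png",o)
E
```

```text
(no output)
```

View pics/z0.png

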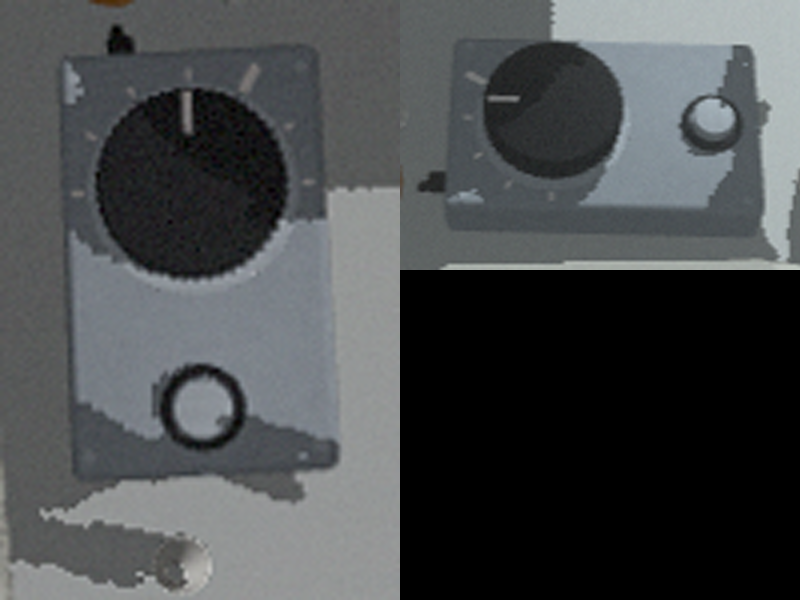

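Run:
```python
from h import *
for n,uv,z in [("top",(262.75,224.5),78),("side",(281,230.7),78),("top",(265.5,281.5),62),("side",(334.3,233.3),62),("top",(261.8,202.5),78),("top",(277,199.5),50),("top",(240,165),71),("top",(260,321),42),("top",(277,168),50)]:
    print(n,uv,np.round(px2w(n,uv,z),1))
s=r.sense();print(s["ft_force"],s["tool_pos"])
d=np.load("pics/top0.npy");print(d[60:300:20,385],d[100:320:20,420])
```

```text
top (262.75, 224.5) [ 535.  -269.7   78. ]
side (281, 230.7) [ 534.1 -262.9   78. ]
top (265.5, 281.5) [ 427.7 -273.8   62. ]
side (334.3, 233.3) [ 428. -273.   62.]
top (261.8, 202.5) [ 577.5 -268.    78. ]
top (277, 199.5) [ 588.1 -296.8   50. ]
top (240, 165) [ 653.7 -225.1   71. ]
top (260, 321) [ 352.1 -262.1   42. ]
top (277, 168) [ 652.2 -297.3   50. ]
[-1.04698014  0.8987383  -0.01756169] [ 266.61496068 -536.91152798  206.22367983]
[ 757.58734  981.5644   992.5325   987.4517  1133.4447  1121.1139
 1114.4307  1107.8591  1100.4249  1091.0791  1082.0822  1076.5918 ] [717.99585 708.0935  705.458   698.1899  691.1982  687.71844 681.8665
 659.23517 653.54407 664.10065 694.93335]
```

One click is needed: the pointer is at 1.57. The dial axis is at about (535,-269), the button at (428,-273), and the controller yaw is about 2.3°. I'll swing clear of the trolley, close the fingers and square the tool.

Emit:
jog_arm(
  rows=[
    [[24,-25,0],[0,0,0.08]],
    [[48,-51,0],[0,0,0.16]],
    [[72,-76,0],[0,0,0.24]],
    [[96,-102,0],[0,0,0.32]],
    [[120,-127,0],[0,0,0.4]],
    [[143,-152,0],[0,0,0.461]],
    [[143,-152,0],[0,0,0.461]],
    [[143,-152,0],[0,0,0.461]],
  ],
  grip=0,
  force=40,
)

```text
time: 0.9
tool_pos: [327.5, -337.2, 207.1]
tcp_rot: [180.0, 0.0, 0.1]
ft_force: [0.8, -0.8, 0.4]
finger_gap: 0.0
grip_force: 0.0
```

Emit:
jog_arm(
  rows=[
    [[30,-12,10],[0,0,0]],
    [[65,-25,25],[0,0,0]],
    [[100,-38,45],[0,0,0]],
    [[135,-52,70],[0,0,0]],
    [[165,-63,95],[0,0,0]],
    [[175,-67,107],[0,0,0]],
    [[175,-67,112],[0,0,0]],
    [[175,-67,115],[0,0,0]],
    [[175,-67,115],[0,0,0]],
    [[175,-67,115],[0,0,0]],
  ],
)

```text
time: 1.9
tool_pos: [502.1, -272.0, 93.5]
tcp_rot: [179.9, -0.1, -0.1]
ft_force: [-0.4, -0.6, 1.2]
finger_gap: 0.2
grip_force: 0.0
```

Run:
```python
from h import *
crop("side","pics/s1.png",210,160,170,130,4)
s=r.sense();print(s["tool_pos"],s["ft_force"])
```

```text
[ 502.29903919 -271.88616058   93.62665905] [-0.05493977  0.0428967  -0.27113563]
```

View pics/s1.png

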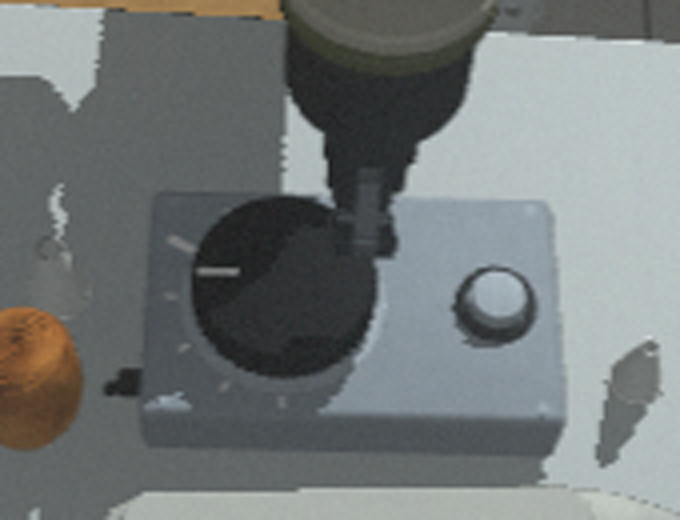

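The fingertip is above the near part of the dial, at about (365,245) in the crop, slightly close to the rim. I'll shift 5 mm inward and go down to touch.

Emit:
jog_arm(
  rows=[
    [[5,-2,3],[0,0,0]],
    [[5,-2,7],[0,0,0]],
    [[5,-2,10],[0,0,0]],
    [[5,-2,12],[0,0,0]],
    [[5,-2,13],[0,0,0]],
    [[5,-2,14],[0,0,0]],
    [[5,-2,14],[0,0,0]],
  ],
)

```text
time: 2.65
tool_pos: [507.3, -268.6, 78.0]
tcp_rot: [-180.0, 0.0, -0.0]
ft_force: [-0.3, -0.3, -0.4]
finger_gap: 0.2
grip_force: 0.0
```

Emit:
jog_arm(
  rows=[
    [[0,0,0.5],[0,0,0]],
    [[0,0,1],[0,0,0]],
    [[0,0,1],[0,0,0]],
  ],
)

```text
time: 2.95
tool_pos: [507.3, -268.7, 77.2]
tcp_rot: [180.0, -0.0, -0.0]
ft_force: [0.3, 0.0, -0.2]
finger_gap: -0.0
grip_force: 0.0
```

Emit:
jog_arm(
  rows=[
    [[0,0,0.5],[0,0,0]],
    [[0,0,1],[0,0,0]],
    [[0,0,1],[0,0,0]],
  ],
)

```text
time: 3.25
tool_pos: [507.3, -268.7, 76.1]
tcp_rot: [-180.0, 0.0, -0.0]
ft_force: [-0.0, -0.5, -0.2]
finger_gap: 0.1
grip_force: 0.0
```

Emit:
jog_arm(
  rows=[
    [[0,0,0.5],[0,0,0]],
    [[0,0,1],[0,0,0]],
    [[0,0,1],[0,0,0]],
  ],
)

```text
time: 3.55
tool_pos: [507.2, -268.7, 75.1]
tcp_rot: [-180.0, 0.0, -0.0]
ft_force: [-0.2, 0.3, 0.4]
finger_gap: 0.4
grip_force: 0.0
```

Emit:
jog_arm(
  rows=[
    [[0,0,0.3],[0,0,0]],
    [[0,0,0.6],[0,0,0]],
    [[0,0,0.6],[0,0,0]],
  ],
)

```text
time: 3.85
tool_pos: [507.3, -268.7, 74.6]
tcp_rot: [-180.0, 0.0, -0.0]
ft_force: [-0.1, 0.6, 0.4]
finger_gap: -0.2
grip_force: 0.0
```

Run:
```python
from h import *
crop("side","pics/s2.png",210,160,170,130,4)
s=r.sense();print(s["tool_pos"],s["ft_force"])
```

```text
[ 507.30985376 -268.68534061   74.55073823] [ 0.24444462  0.09213301 -1.14538044]
```

View pics/s2.png

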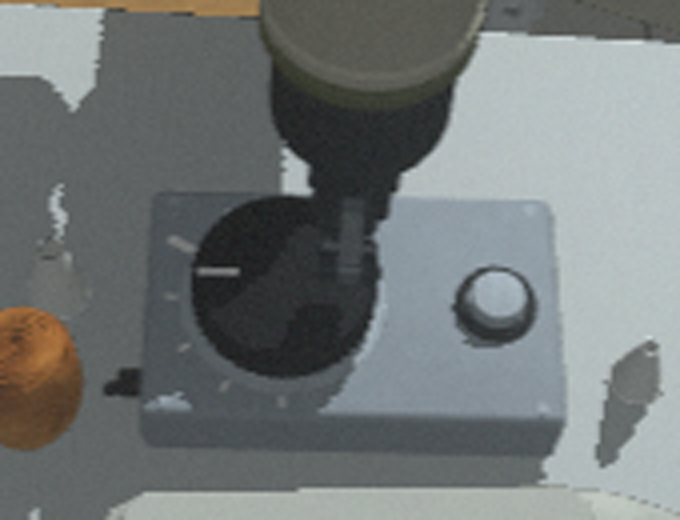

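The tip is at about (350,272) in the crop, well inside the disc, and there is no contact force yet. I'll keep descending slowly.

Emit:
jog_arm(
  rows=[
    [[0,0,0.3],[0,0,0]],
    [[0,0,0.6],[0,0,0]],
    [[0,0,0.6],[0,0,0]],
  ],
)

```text
time: 4.2
tool_pos: [507.3, -268.7, 73.9]
tcp_rot: [-180.0, 0.0, -0.0]
ft_force: [-0.1, -0.0, 0.5]
finger_gap: 0.3
grip_force: 0.0
```

Emit:
jog_arm(
  rows=[
    [[0,0,0.3],[0,0,0]],
    [[0,0,0.6],[0,0,0]],
    [[0,0,0.6],[0,0,0]],
  ],
)

```text
time: 4.5
tool_pos: [507.3, -268.7, 73.3]
tcp_rot: [-180.0, 0.0, -0.0]
ft_force: [1.2, -0.2, 0.2]
finger_gap: -0.0
grip_force: 0.0
```

Run:
```python
from h import *
for n in("top","side"):
    c=r.camera_params(n);d=np.load(f"pics/{n}0.npy");P=np.array(c["pose"])
    for t,(u,v) in {"dial":(263,228) if n=="top" else (275,235),"deck":(262,258) if n=="top" else (310,250),"table":(330,280) if n=="top" else (385,220)}.items():
        z=np.median(d[v-2:v+3,u-2:u+3]); print(n,t,P[:3,:3]@[(u-c["cx"])/c["fx"]*z,(v-c["cy"])/c["fy"]*z,z]+P[:3,3])
```

```text
top dial [ 528.32412153 -270.14824875   78.27504562]
top deck [ 473.11362051 -266.85136276   50.00641263]
top table [ 429.68412648 -402.7227774     0.8508076 ]
side dial [ 545.19703402 -253.34125637   76.60133428]
side deck [ 474.53351171 -239.43422651   48.53154393]
side table [ 307.9947173  -347.52548128   -0.84618827]
```

Emit:
jog_arm(
  rows=[
    [[0,0,0.3],[0,0,0]],
    [[0,0,0.6],[0,0,0]],
    [[0,0,0.6],[0,0,0]],
  ],
)

```text
time: 4.8
tool_pos: [507.3, -268.7, 72.7]
tcp_rot: [-180.0, 0.0, -0.0]
ft_force: [-0.3, 0.2, -0.6]
finger_gap: -0.1
grip_force: 0.0
```

Emit:
jog_arm(
  rows=[
    [[0,0,0.3],[0,0,0]],
    [[0,0,0.6],[0,0,0]],
    [[0,0,0.6],[0,0,0]],
  ],
)

```text
time: 5.1
tool_pos: [507.3, -268.7, 72.1]
tcp_rot: [-180.0, 0.0, -0.0]
ft_force: [-1.0, -0.0, -0.2]
finger_gap: -0.3
grip_force: 0.0
```

Run:
```python
from h import *
p,d=r.snapshot("side");p2,d2=r.snapshot("top")
a=cv2.resize(p[200:260,255:345],None,fx=8,fy=8,interpolation=2)
cv2.imwrite("pics/s3.png",a)
c=r.camera_params("side");P=np.array(c["pose"])
for q in [(507.3,-268.7,72),(507.3,-268.7,78),(518.3,-268.7,72),(496.3,-268.7,72)]:
    w=P[:3,:3].T@(np.array(q)-P[:3,3]);print(q,c["fx"]*w[0]/w[2]+c["cx"],c["fy"]*w[1]/w[2]+c["cy"])
z=d[222:236,290:306];print(np.round(z).astype(int))
s=r.sense();print(s["tool_pos"],s["ft_force"],s["joint_efforts"])
```

```text
(507.3, -268.7, 72) 294.67865819992323 230.3608211909321
(507.3, -268.7, 78) 294.8379628602918 228.9159708370122
(518.3, -268.7, 72) 289.0984995027768 230.01438648882984
(496.3, -268.7, 72) 300.2615169011296 230.70742351821372
[[757 736 736 737 738 724 726 722 726 721 722 736 736 737 737 888]
 [752 735 737 735 737 723 722 721 723 722 724 734 734 734 734 890]
 [744 725 724 724 727 722 724 724 723 723 723 730 732 735 732 886]
 [737 723 726 726 724 721 725   0 723 723 723 724 724 723 726 886]
 [726 725 725 724 722 722 723 725 723 723 727 723 724 724 726 884]
 [722 722 722 721 722 721 724 722 722 723 725 722 722 720 722 725]
 [724 722 722 722 723 724 722 724 720 722 724 724 725 722 723 726]
 [725 722 721 719 724 723 722 723 724 725 726 724 720 720 723 726]
 [726 724 726 725 727 724 724 723 723 723 723 724 724 722 720 878]
 [847 846 846 726 847 727 728 725 726 725 726 725 724 725 725 876]
 [844 846 845 844 846 845 844   0 845 847 844 849 844 845 849 877]
 [842 843 841 842 845 842 841 843 843 844 844 844 844 844 850 876]
 [840 844 841 844 841 843 842 844 842 841 842 843 841 843 853 872]
 [839 843 841 841 840 842 841 842 839 843 840 841 842 845 872 871]]
[ 507.32875141 -268.70142818   72.17230287] [-0.06232648 -0.03897112  0.22954896] [ 4.75258958e-06 -5.51937354e+01 -4.65296030e+01  9.14945713e-05
  5.63285885e-04  2.19820168e-05]
```

View pics/s3.png

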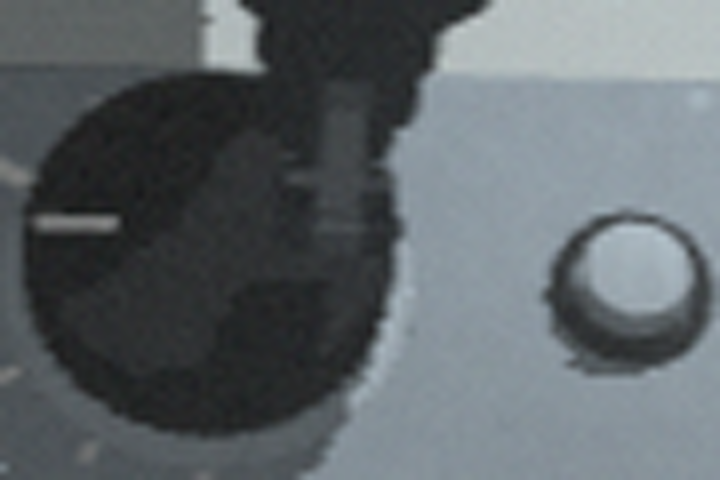

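The depth readings show that the visible dark part is a finger knuckle at z≈180, so it hides the tip. I'll continue by feel.

Emit:
jog_arm(
  rows=[
    [[0,0,0.5],[0,0,0]],
    [[0,0,1],[0,0,0]],
    [[0,0,1],[0,0,0]],
  ],
)

```text
time: 5.5
tool_pos: [507.3, -268.7, 71.1]
tcp_rot: [-180.0, 0.0, -0.0]
ft_force: [-0.4, -0.0, -0.0]
finger_gap: -0.2
grip_force: 0.0
```

Emit:
jog_arm(
  rows=[
    [[0,0,0.5],[0,0,0]],
    [[0,0,1],[0,0,0]],
    [[0,0,1],[0,0,0]],
  ],
)

```text
time: 5.8
tool_pos: [507.3, -268.7, 70.1]
tcp_rot: [-180.0, 0.0, -0.0]
ft_force: [0.5, -0.5, 0.1]
finger_gap: 0.3
grip_force: 0.0
```

Run:
```python
from h import *
for n in("top","side"):
    p,d=r.snapshot(n);c=r.camera_params(n);P=np.array(c["pose"])
    K=np.array([[c["fx"],0,c["cx"]],[0,c["fy"],c["cy"]],[0,0,1]])
    v,u=np.mgrid[:420,:560];q=cv2.undistortPoints(np.stack([u,v],-1).reshape(-1,1,2).astype(float),K,np.array(c["dist_coeffs"]))[:,0]
    z=d.reshape(-1);W=np.c_[q*z[:,None],z]@P[:3,:3].T+P[:3,3]
    m=(z>0)&(abs(W[:,0]-507)<70)&(abs(W[:,1]+269)<75)&(W[:,2]>84)&(W[:,2]<260)
    W=W[m];
    for a in range(84,260,12):
        s=W[(W[:,2]>=a)&(W[:,2]<a+12)]
        if len(s): print(n,a,len(s),s[:,:2].min(0).round(),s[:,:2].max(0).round())
    cv2.imwrite(f"pics/{n}4.png",p)
t=cv2.imread("pics/top4.png")[150:330,200:340]; cv2.imwrite("pics/t4.png",cv2.resize(t,None,fx=3.3,fy=3.3,interpolation=2))
```

```text
side 120 2 [ 515. -263.] [ 517. -262.]
side 132 16 [ 493. -262.] [ 519. -255.]
side 144 30 [ 493. -259.] [ 521. -241.]
side 156 23 [ 491. -263.] [ 523. -231.]
side 168 36 [ 490. -254.] [ 524. -210.]
side 180 160 [ 488. -252.] [ 526. -207.]
side 192 89 [ 488. -253.] [ 526. -216.]
side 204 69 [ 496. -239.] [ 518. -227.]
side 216 89 [ 472. -259.] [ 542. -231.]
side 228 173 [ 470. -261.] [ 543. -232.]
side 240 176 [ 470. -263.] [ 543. -231.]
side 252 124 [ 471. -261.] [ 543. -231.]
```

View pics/t4.png

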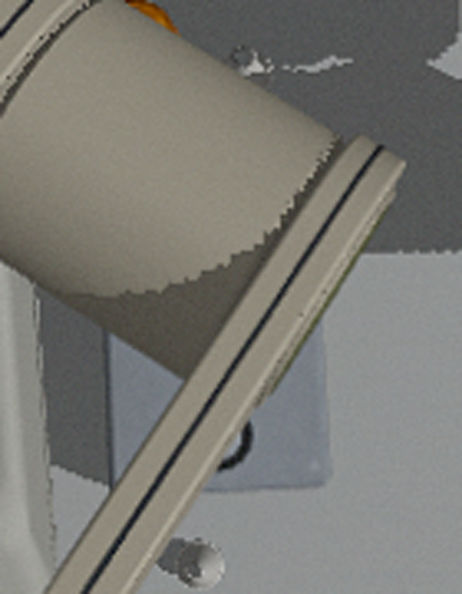

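Nothing here contradicts the tool geometry, because the tip stays hidden behind the knuckle. I'll keep feeling downward.

Emit:
jog_arm(
  rows=[
    [[0,0,0.5],[0,0,0]],
    [[0,0,1],[0,0,0]],
    [[0,0,1],[0,0,0]],
  ],
)

```text
time: 6.2
tool_pos: [507.2, -268.7, 69.1]
tcp_rot: [-180.0, 0.0, -0.0]
ft_force: [0.1, -0.3, -0.2]
finger_gap: -0.2
grip_force: 0.0
```

Emit:
jog_arm(
  rows=[
    [[0,0,0.5],[0,0,0]],
    [[0,0,1],[0,0,0]],
    [[0,0,1],[0,0,0]],
  ],
)

```text
time: 6.5
tool_pos: [507.3, -268.7, 68.1]
tcp_rot: [-180.0, 0.0, -0.0]
ft_force: [-0.2, 0.3, -0.0]
finger_gap: -0.2
grip_force: 0.0
```

Emit:
jog_arm(
  rows=[
    [[0,0,0.5],[0,0,0]],
    [[0,0,1],[0,0,0]],
    [[0,0,1],[0,0,0]],
  ],
)

```text
time: 6.8
tool_pos: [507.2, -268.7, 67.0]
tcp_rot: [-180.0, 0.0, -0.0]
ft_force: [1.1, -0.0, 0.4]
finger_gap: 0.3
grip_force: 0.0
```

Run:
```python
from h import *
s=r.sense();print({k:np.round(v,2) for k,v in s.items()})
p,d=r.snapshot("side");c=r.camera_params("side");P=np.array(c["pose"])
for u in (286,290,294,298,302):
    for v in range(196,240,3):
        z=d[v,u];w=P[:3,:3]@[(u-c["cx"])/c["fx"]*z,(v-c["cy"])/c["fy"]*z,z]+P[:3,3];print(v,w.round().astype(int).tolist(),end=" ")
    print(u)
```

```text
{'time': np.float64(6.8), 'joint_pos': array([-33.03,   9.8 ,  97.78,   0.  ,  72.43,  56.99]), 'qd': array([ 0.06, -0.02, -0.04, -0.04,  0.09, -0.01]), 'joint_efforts': array([-0.000e+00, -5.537e+01, -4.643e+01, -0.000e+00, -2.000e-02,
       -0.000e+00]), 'tool_pos': array([ 507.25, -268.66,   67.05]), 'tcp_rot': array([-1.7999e+02,  1.0000e-02, -1.0000e-02]), 'ft_force': array([ 1.06, -0.01,  0.45]), 'wrist_torque': array([ 0.02, -0.02, -0.02]), 'grip_force': np.float64(0.0), 'finger_gap': np.float64(0.34)}
196 [529, -240, 240] 199 [528, -240, 231] 202 [528, -240, 221] 205 [527, -372, -4] 208 [527, -362, 0] 211 [527, -309, 77] 214 [526, -301, 79] 217 [526, -294, 78] 220 [526, -289, 76] 223 [525, -282, 75] 226 [525, -275, 77] 229 [525, -266, 81] 232 [524, -261, 77] 235 [524, -254, 77] 238 [524, -249, 76] 286
196 [522, -237, 245] 199 [522, -235, 239] 202 [522, -236, 229] 205 [521, -234, 223] 208 [521, -252, 184] 211 [520, -252, 174] 214 [520, -253, 161] 217 [519, -261, 137] 220 [519, -257, 132] 223 [519, -232, 165] 226 [519, -218, 181] 229 [519, -211, 184] 232 [518, -209, 176] 235 [
[... 289 characters left out ...]
] 232 [511, -212, 172] 235 [508, -256, 76] 238 [508, -251, 74] 294
196 [510, -231, 256] 199 [510, -233, 245] 202 [509, -232, 237] 205 [508, -233, 227] 208 [508, -232, 218] 211 [507, -232, 209] 214 [507, -232, 199] 217 [506, -228, 195] 220 [506, -225, 191] 223 [506, -220, 190] 226 [506, -216, 187] 229 [505, -211, 184] 232 [505, -209, 178] 235 [501, -257, 76] 238 [500, -249, 78] 298
196 [504, -234, 252] 199 [503, -234, 244] 202 [503, -233, 235] 205 [502, -232, 228] 208 [501, -233, 218] 211 [501, -232, 209] 214 [500, -229, 204] 217 [500, -229, 194] 220 [497, -256, 138] 223 [499, -227, 177] 226 [499, -219, 181] 229 [499, -212, 184] 232 [498, -209, 180] 235 [493, -257, 76] 238 [492, -253, 73] 302
```

The side view can't see the tip. I'll lift and turn the tool a quarter turn so the knuckles no longer hide the fingers, then measure the real tip.

Emit:
jog_arm(
  rows=[
    [[0,0,-20],[0,0,0]],
    [[0,0,-45],[0,0,-0.14]],
    [[0,0,-60],[0,0,-0.28]],
    [[0,0,-60],[0,0,-0.42]],
    [[0,0,-60],[0,0,-0.56]],
    [[0,0,-60],[0,0,-0.7]],
    [[0,0,-60],[0,0,-0.84]],
    [[0,0,-60],[0,0,-0.98]],
    [[0,0,-60],[0,0,-1.12]],
    [[0,0,-60],[0,0,-1.26]],
  ],
)

```text
time: 7.85
tool_pos: [507.3, -268.7, 127.2]
tcp_rot: [180.0, -0.0, 72.5]
ft_force: [-0.7, -0.2, -0.9]
finger_gap: -0.1
grip_force: 0.0
```

Emit:
jog_arm(
  rows=[
    [[0,0,0],[0,0,-0.14]],
    [[0,0,0],[0,0,-0.28]],
    [[0,0,0],[0,0,-0.311]],
    [[0,0,0],[0,0,-0.311]],
  ],
)

```text
time: 8.25
tool_pos: [507.3, -268.7, 127.2]
tcp_rot: [-180.0, -0.0, 90.0]
ft_force: [-0.5, 0.9, 0.1]
finger_gap: -0.2
grip_force: 0.0
```

Run:
```python
from h import *
s=r.sense();print(s["tool_pos"],s["tcp_rot"],s["ft_force"],s["finger_gap"],s["time"])
p,d=r.snapshot("side");c=r.camera_params("side");P=np.array(c["pose"])
cv2.imwrite("pics/s5.png",cv2.resize(p[130:270,215:355],None,fx=4,fy=4,interpolation=2))
K=np.array([[c["fx"],0,c["cx"]],[0,c["fy"],c["cy"]],[0,0,1]])
print(cv2.projectPoints(np.array([s["tool_pos"]]),cv2.Rodrigues(P[:3,:3].T)[0],-P[:3,:3].T@P[:3,3],K,np.array(c["dist_coeffs"]))[0])
v,u=np.mgrid[:420,:560];q=cv2.undistortPoints(np.stack([u,v],-1).reshape(-1,1,2).astype(float),K,np.array(c["dist_coeffs"]))[:,0]
z=d.reshape(-1);W=np.c_[q*z[:,None],z]@P[:3,:3].T+P[:3,3]
m=(z>0)&(abs(W[:,0]-507)<70)&(abs(W[:,1]+269)<60)&(W[:,2]>84)&(W[:,2]<290);W=W[m]
for a in range(84,290,8):
    t=W[(W[:,2]>=a)&(W[:,2]<a+8)]
    if len(t): print(a,len(t),t[:,:2].min(0).round(),t[:,:2].max(0).round())
```

```text
[ 507.3028114  -268.65882529  127.16113372] [-1.79995931e+02 -4.83344458e-03  9.00185043e+01] [-0.50140874  0.91151869  0.14749779] -0.15833719658004533 8.25
[[[296.21859296 216.39784895]]]
148 4 [ 498. -264.] [ 509. -259.]
156 28 [ 493. -271.] [ 520. -258.]
164 42 [ 494. -265.] [ 520. -258.]
172 38 [ 494. -264.] [ 519. -257.]
180 32 [ 495. -278.] [ 519. -258.]
188 45 [ 480. -279.] [ 532. -257.]
196 114 [ 472. -278.] [ 540. -255.]
204 194 [ 465. -278.] [ 547. -256.]
212 96 [ 459. -278.] [ 554. -252.]
220 163 [ 453. -277.] [ 559. -252.]
228 143 [ 448. -268.] [ 567. -251.]
236 280 [ 447. -282.] [ 568. -250.]
244 216 [ 449. -281.] [ 566. -249.]
252 115 [ 461. -276.] [ 553. -249.]
260 62 [ 466. -278.] [ 549. -258.]
268 20 [ 470. -265.] [ 545. -257.]
276 56 [ 471. -263.] [ 544. -232.]
284 102 [ 470. -265.] [ 544. -231.]
```

View pics/s5.png

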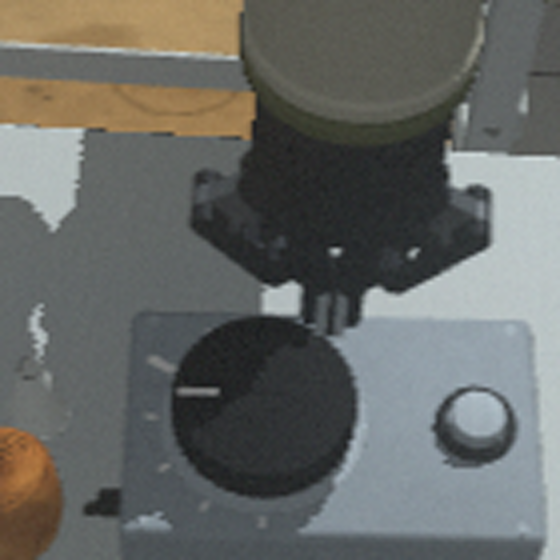

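The fingers can now be seen: their tips end at z≈150 (crop (332,330)), while the reported TCP is at 127. The real tip is therefore about 23 mm above the reported TCP, and contact should come at a reported z of about 55.

Emit:
jog_arm(
  rows=[
    [[0,-1,20],[0,0,0]],
    [[0,-2,45],[0,0,0]],
    [[0,-3,60],[0,0,0]],
    [[0,-3,66],[0,0,0]],
    [[0,-3,67],[0,0,0]],
    [[0,-3,67],[0,0,0]],
  ],
)

```text
time: 8.9
tool_pos: [504.9, -269.0, 61.0]
tcp_rot: [180.0, 0.0, 90.0]
ft_force: [0.0, -1.0, 0.1]
finger_gap: 0.4
grip_force: 0.0
```

Emit:
jog_arm(
  rows=[
    [[0,0,0.5],[0,0,0]],
    [[0,0,1],[0,0,0]],
    [[0,0,1],[0,0,0]],
  ],
)

```text
time: 9.2
tool_pos: [504.7, -269.0, 59.8]
tcp_rot: [180.0, 0.0, 90.0]
ft_force: [-0.3, -0.7, -1.1]
finger_gap: -0.3
grip_force: 0.0
```

Emit:
jog_arm(
  rows=[
    [[0,0,0.5],[0,0,0]],
    [[0,0,1],[0,0,0]],
    [[0,0,1],[0,0,0]],
  ],
)

```text
time: 9.5
tool_pos: [504.3, -268.7, 58.1]
tcp_rot: [-180.0, -0.0, 90.0]
ft_force: [-0.7, -0.1, 0.1]
finger_gap: 0.0
grip_force: 0.0
```

Emit:
jog_arm(
  rows=[
    [[0,0,0.5],[0,0,0]],
    [[0,0,1],[0,0,0]],
    [[0,0,1],[0,0,0]],
  ],
)

```text
time: 9.8
tool_pos: [504.2, -268.7, 57.1]
tcp_rot: [-180.0, -0.0, 90.0]
ft_force: [-0.6, -0.4, -0.1]
finger_gap: -0.0
grip_force: 0.0
```

Emit:
jog_arm(
  rows=[
    [[0,0,0.5],[0,0,0]],
    [[0,0,1],[0,0,0]],
    [[0,0,1],[0,0,0]],
  ],
)

```text
time: 10.1
tool_pos: [504.3, -268.7, 56.1]
tcp_rot: [-180.0, -0.0, 90.0]
ft_force: [0.2, -0.3, 0.6]
finger_gap: -0.0
grip_force: 0.0
```

Emit:
jog_arm(
  rows=[
    [[0,0,0.5],[0,0,0]],
    [[0,0,0.7],[0,0,0]],
    [[0,0,0.7],[0,0,0]],
  ],
)

```text
time: 10.4
tool_pos: [504.3, -268.7, 55.4]
tcp_rot: [-180.0, -0.0, 90.0]
ft_force: [-0.4, 0.3, 0.5]
finger_gap: -0.0
grip_force: 0.0
```

Emit:
jog_arm(
  rows=[
    [[0,0,0.5],[0,0,0]],
    [[0,0,0.7],[0,0,0]],
    [[0,0,0.7],[0,0,0]],
  ],
)

```text
time: 10.7
tool_pos: [504.3, -268.7, 54.7]
tcp_rot: [-180.0, -0.0, 90.0]
ft_force: [0.4, -0.0, 0.2]
finger_gap: -0.2
grip_force: 0.0
```

Emit:
jog_arm(
  rows=[
    [[0,0,0.5],[0,0,0]],
    [[0,0,0.7],[0,0,0]],
    [[0,0,0.7],[0,0,0]],
  ],
)

```text
time: 11.0
tool_pos: [504.3, -268.7, 54.0]
tcp_rot: [-180.0, -0.0, 90.0]
ft_force: [-0.3, 0.2, 0.0]
finger_gap: 0.3
grip_force: 0.0
```

```bash
cat >> h.py <<'E'
def cloud(n):
    p,d=r.snapshot(n);c=r.camera_params(n);P=np.array(c["pose"])
    K=np.array([[c["fx"],0,c["cx"]],[0,c["fy"],c["cy"]],[0,0,1]])
    v,u=np.mgrid[:420,:560];q=cv2.undistortPoints(np.stack([u,v],-1).reshape(-1,1,2).astype(float),K,np.array(c["dist_coeffs"]))
    z=d.reshape(-1);W=np.c_[q[:,0]*z[:,None],z]@P[:3,:3].T+P[:3,3];W[z==0]=np.nan
    return W.reshape(420,560,3),p
E
python3 - <<'E'
from h import *
W,p=cloud("side")
for u in (291,294,297,300):
    print(u,[(v,W[v,u].round().astype(int).tolist(),p[v,u].tolist()) for v in range(217,234)])
E
```

```text
291 [(217, [517, -252, 153], [39, 38, 36]), (218, [517, -252, 148], [47, 45, 41]), (219, [517, -252, 145], [45, 43, 40]), (220, [517, -258, 131], [41, 37, 37]), (221, [517, -257, 129], [46, 43, 43]), (222, [516, -258, 124], [40, 39, 35]), (223, [516, -257, 122], [43, 43, 37]), (224, [516, -263, 106], [45, 43, 37]), (225, [516, -262, 104], [44, 43, 37]), (226, [516, -263, 100], [49, 46, 43]), (227, [515, -263, 96], [40, 40, 35]), (228, [515, -262, 94], [42, 39, 36]), (229, [515, -264, 86], [43, 42, 35]), (230, [515, -266, 78], [41, 41, 37]), (231, [515, -263, 79], [40, 39, 35]), (232, [514, -263, 76], [36, 29, 30]), (233, [514, -259, 78], [39, 38, 36])]
294 [(217, [512, -253, 152], [47, 45, 40]), (218, [512, -252, 149], [41, 42, 37]), (219, [512, -254, 143], [41, 40, 37]), (220, [511, -258, 132], [45, 43, 40]), (221, [511, -257, 129], [45, 42, 38]), (222, [511, -258, 124], [45, 42, 38]), (223, [511, -256, 124], [40, 43, 36]), (224, [511, -256, 121], [63, 60, 54]), (225, [510, -259, 112], [85, 82, 75]), (226, [510, -259, 107], [86, 84, 78]), (227, [510, -258, 104], [94, 90, 84]), (228,
[... 850 characters left out ...]
233, [503, -261, 77], [50, 48, 44])]
300 [(217, [500, -268, 128], [39, 40, 37]), (218, [501, -261, 135], [45, 41, 39]), (219, [500, -258, 136], [44, 41, 39]), (220, [500, -258, 133], [46, 44, 40]), (221, [500, -257, 132], [44, 42, 39]), (222, [500, -258, 126], [42, 43, 37]), (223, [500, -257, 123], [44, 42, 39]), (224, [499, -258, 118], [49, 48, 43]), (225, [499, -259, 113], [85, 82, 77]), (226, [499, -259, 109], [81, 78, 72]), (227, [499, -259, 105], [84, 80, 77]), (228, [498, -258, 102], [81, 79, 72]), (229, [498, -257, 100], [80, 79, 74]), (230, [498, -259, 93], [71, 71, 63]), (231, [497, -260, 88], [70, 67, 63]), (232, [497, -259, 86], [59, 58, 54]), (233, [497, -261, 76], [51, 48, 45])]
```

The tip now sits at z≈83, so there are about 4–5 mm left to go.

Emit:
jog_arm(
  rows=[
    [[0,0,0.7],[0,0,0]],
    [[0,0,1.5],[0,0,0]],
    [[0,0,1.5],[0,0,0]],
  ],
)

```text
time: 11.35
tool_pos: [504.5, -268.9, 53.9]
tcp_rot: [180.0, 0.0, 90.0]
ft_force: [-4.7, 2.7, 9.9]
finger_gap: 0.2
grip_force: 5.2
```

Emit:
jog_arm(
  rows=[
    [[0,0,0.5],[0,0,0]],
    [[0,0,0.7],[0,0,0]],
    [[0,0,0.7],[0,0,0]],
  ],
)

```text
time: 11.65
tool_pos: [504.5, -269.1, 53.8]
tcp_rot: [180.0, 0.0, 90.0]
ft_force: [-7.3, 3.9, 14.4]
finger_gap: -0.1
grip_force: 7.5
```

Emit:
jog_arm(
  rows=[
    [[0,0,0.5],[0,0,0]],
    [[0,0,0.7],[0,0,0]],
    [[0,0,0.7],[0,0,0]],
  ],
)

```text
time: 11.95
tool_pos: [504.6, -269.4, 53.8]
tcp_rot: [180.0, 0.1, 90.0]
ft_force: [-9.3, 3.2, 18.8]
finger_gap: -0.1
grip_force: 9.6
```

Contact. The stiffness is about 6 N/mm. I'll ease off to about 10 N and then turn along the arc.

Emit:
jog_arm(
  rows=[
    [[0,0,-0.6],[0,0,0]],
    [[0,0,-1.3],[0,0,0]],
    [[0,0,-1.3],[0,0,0]],
  ],
)

```text
time: 12.25
tool_pos: [504.6, -269.0, 53.9]
tcp_rot: [180.0, 0.0, 90.0]
ft_force: [-3.9, 1.6, 10.0]
finger_gap: -0.2
grip_force: 4.9
```

Emit:
jog_arm(
  rows=[
    [[1.6,0,0],[0,0,0.052]],
    [[3.2,0.2,0],[0,0,0.105]],
    [[4.9,0.4,0],[0,0,0.157]],
    [[6.5,0.7,0],[0,0,0.209]],
    [[8.0,1.1,0],[0,0,0.262]],
  ],
)

```text
time: 12.75
tool_pos: [505.8, -261.6, 53.9]
tcp_rot: [179.9, 0.1, 74.9]
ft_force: [-4.7, -0.5, 9.2]
finger_gap: -0.1
grip_force: 4.5
```

Emit:
jog_arm(
  rows=[
    [[1.6,0,0],[0,0,0.052]],
    [[3.2,0.2,0],[0,0,0.105]],
    [[4.9,0.4,0],[0,0,0.157]],
    [[6.5,0.7,0],[0,0,0.209]],
    [[8.0,1.1,0],[0,0,0.262]],
    [[8.0,1.1,0],[0,0,0.262]],
  ],
)

```text
time: 13.35
tool_pos: [509.2, -253.7, 53.9]
tcp_rot: [179.9, 0.0, 59.9]
ft_force: [-3.6, 0.9, 9.5]
finger_gap: -0.0
grip_force: 4.3
```

Emit:
jog_arm(
  rows=[
    [[0,0,-2],[0,0,0]],
    [[0,0,-10],[0,0,0]],
    [[0,0,-40],[0,0,0]],
    [[0,0,-80],[0,0,0]],
    [[-20,-60,-90],[0,0,0]],
    [[-30,-105,-90],[0,0,0]],
    [[-30,-105,-90],[0,0,0]],
  ],
)

```text
time: 14.05
tool_pos: [398.4, -224.8, 141.5]
tcp_rot: [-179.8, 0.0, 59.9]
ft_force: [0.6, 0.1, -0.7]
finger_gap: -0.2
grip_force: 0.0
```

Run:
```python
from h import *
crop("side","pics/s6.png",225,185,140,105,5)
s=r.sense();print(s["tool_pos"],s["tcp_rot"],s["ft_force"],s["time"])
```

```text
[ 399.46776511 -225.46725671  142.18665651] [-1.79904866e+02  8.62663044e-03  5.99403414e+01] [ 1.40617344 -0.80029938  0.07890655] 14.1
```

View pics/s6.png

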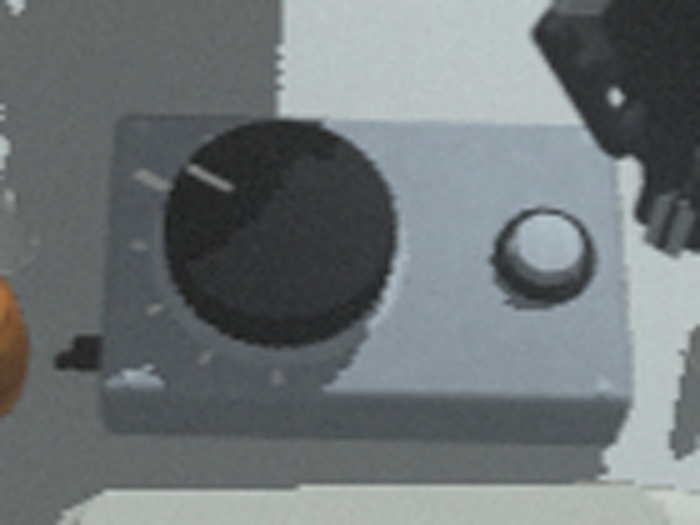

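The pointer is lined up with the long mark: crop pointer (190,168)–(232,188), mark (135,173)–(167,190). The controller has not moved. Next is the button.

Emit:
jog_arm(
  rows=[
    [[-14,25,10],[0,0,0]],
    [[-27,49,30],[0,0,0]],
    [[-27,49,65],[0,0,0]],
    [[-27,49,85],[0,0,0]],
    [[-27,49,96],[0,0,0]],
    [[-27,49,98],[0,0,0]],
    [[-27,49,98],[0,0,0]],
    [[-27,49,98],[0,0,0]],
  ],
)

```text
time: 14.9
tool_pos: [432.7, -275.3, 46.1]
tcp_rot: [179.9, 0.0, 60.0]
ft_force: [-1.1, -0.1, 0.0]
finger_gap: 0.3
grip_force: 0.0
```

Run:
```python
from h import *
W,p=cloud("side")
m=(abs(W[...,0]-428)<40)&(abs(W[...,1]+270)<30)&(W[...,2]>66)&(W[...,2]<105);t=W[m]
for a in range(66,105,5):
    s=t[(t[:,2]>=a)&(t[:,2]<a+5)]
    if len(s):print(a,len(s),s[:,:2].min(0).round(),s[:,:2].max(0).round())
s=r.sense();print(s["tool_pos"],s["tcp_rot"],s["ft_force"],s["time"])
```

```text
71 4 [ 434. -270.] [ 442. -265.]
76 19 [ 419. -276.] [ 445. -263.]
81 20 [ 418. -278.] [ 447. -264.]
86 16 [ 418. -276.] [ 447. -264.]
91 15 [ 421. -276.] [ 446. -264.]
96 20 [ 424. -276.] [ 447. -263.]
101 13 [ 423. -272.] [ 441. -263.]
[ 432.67024704 -275.33427589   46.10782157] [1.79846956e+02 2.03364521e-02 5.99899305e+01] [-0.05208641  0.52084338  0.66820354] 14.95
```

Emit:
jog_arm(
  rows=[
    [[0,-2.5,2],[0,0,0]],
    [[-0.6,-5,4],[0,0,0]],
    [[-0.6,-5,6],[0,0,0]],
    [[-0.6,-5,8],[0,0,0]],
    [[-0.6,-5,10],[0,0,0]],
    [[-0.6,-5,11],[0,0,0]],
    [[-0.6,-5,11],[0,0,0]],
  ],
)

```text
time: 15.65
tool_pos: [426.8, -272.6, 33.4]
tcp_rot: [-180.0, 0.0, 60.0]
ft_force: [-1.7, 1.8, 3.2]
finger_gap: -0.1
grip_force: 1.5
```

Emit:
jog_arm(
  rows=[
    [[0,0,0.7],[0,0,0]],
    [[0,0,1.5],[0,0,0]],
    [[0,0,1.5],[0,0,0]],
  ],
)

```text
time: 15.95
tool_pos: [427.0, -272.7, 32.0]
tcp_rot: [180.0, 0.0, 60.0]
ft_force: [-1.9, 1.5, 3.5]
finger_gap: 0.0
grip_force: 1.9
```

Emit:
jog_arm(
  rows=[
    [[0,0,0.7],[0,0,0]],
    [[0,0,1.5],[0,0,0]],
    [[0,0,1.5],[0,0,0]],
  ],
)

```text
time: 16.25
tool_pos: [427.1, -272.7, 31.7]
tcp_rot: [180.0, 0.0, 60.0]
ft_force: [-6.7, 4.3, 14.3]
finger_gap: 0.0
grip_force: 7.2
```

Bottomed at TCP 31.7, which is full travel with the force rising sharply. I'll release, withdraw and check.

Emit:
jog_arm(
  rows=[
    [[0,0,-3],[0,0,0]],
    [[0,0,-8],[0,0,0]],
    [[0,0,-20],[0,0,0]],
    [[0,0,-50],[0,0,0]],
    [[0,0,-90],[0,0,0]],
    [[-20,-40,-110],[0,0,0]],
    [[-40,-60,-120],[0,0,0]],
    [[-40,-60,-120],[0,0,0]],
    [[-40,-60,-120],[0,0,0]],
    [[-40,-60,-120],[0,0,0]],
  ],
)

```text
time: 17.25
tool_pos: [355.4, -277.0, 150.3]
tcp_rot: [-180.0, -0.0, 60.0]
ft_force: [0.4, 0.1, -0.2]
finger_gap: -0.3
grip_force: 0.0
```

Run:
```python
from h import *
crop("side","pics/s7.png",205,185,190,105,4)
W,p=cloud("side");print(np.nanmedian(W[230:235,332:337].reshape(-1,3),0))
s=r.sense();print(s["tool_pos"],s["ft_force"],s["time"])
```

```text
[ 428.37968017 -276.86278756   60.26275254]
[ 355.26456332 -276.75545237  149.88775278] [-0.1584436   0.1919201   0.22900538] 17.35
```

View pics/s7.png

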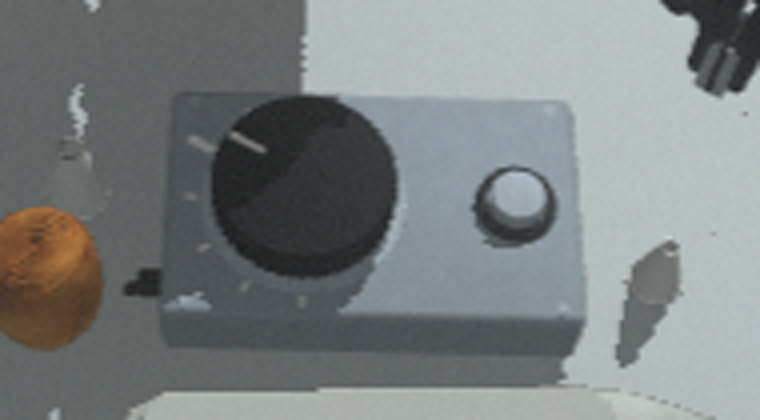

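The pointer is still on the long mark ((232,133)–(265,152) against the mark at (200,144)). The button is back up at about 62 mm, and the small nozzle (656,280) is still standing. Handing in.

```bash
python3 -c "
from bench import r
print(r.hand_in())"
```

```text
the job is handed in; nothing more can be done
None
```

The dial is turned one click to the long mark, the start button was pressed fully down and came back up, nothing else looked moved in the last picture, and the job was handed in at about 17 s.

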